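# Scan a carton and hold it in the taping jig

### The arm

A 7-joint arm with a two-finger parallel gripper is mounted at the origin on the work surface; the furniture and walls round the work are solid. World frame = base frame: x ahead of the robot, y to its left, z up, the work surface at z = 0. Lengths are in m, angles in rad, forces in N, time in s.
With the tool pointing down it reaches from about 0.4 to 0.875 m from the base axis. Payload 19.3 kg.
Tool frame: the origin (TCP) lies between the finger pads; the fingertips stand 19 mm ahead of it and the grasp point (between the pads) is the TCP; z points along the fingers, y is the line along which they close (so a half turn about z gives the same grasp; the last joint's range is limited). The gripper opens to 85 mm and grips with 20 to 120 N. Pads are 22 mm wide; open, the fingers measure 114 mm over their backs; the gripper's body (76 mm by 85 mm) begins 54 mm behind the grasp point. The pads swing forward as they close: fully open they stand 13 mm farther back than shut.
Start: joints at [-1.298, 0.521, -0.036, 1.599, 0.021, 1.021, -0.113], TCP at [0.21, 0.589, 0.25] pointing down, gripper open.
Joint ranges: [-2.91, 2.91], [-0.3, 2.13], [-1.5, 1.42], [0.17, 2.43], [-1.26, 4.41], [0.16, 1.93], [-2.52, 2.52]. Speed limits (rad/s): [1.89, 1.89, 2.39, 2.39, 3.01, 3.01, 3.01].

### API

Orientations are given as [roll, pitch, yaw] about the fixed x, y, z axes, in that order (R = Rz(yaw) Ry(pitch) Rx(roll)).
In Python, from rig import bot gives the robot as it stands. The module is installed in compiled form; this text tells all that it offers.
- The arm moves only by the shell command python3 -m handwheel 'ROWS' [OPENING] [FORCE]. ROWS is JSON, a list of rows, each a list of 6 numbers: the shift along the tool's x, y, z in units of 250 mm (1.0 is 250 mm), then the turn, a rotation vector about the tool's x, y, z in units of 60 degrees (1.0 is 60 degrees). A call has 1 to 12 rows; each row is the pose to reach, as a shift and turn from the pose commanded when the call began, along the tool's axes at that moment; what a row does not reach only later rows make up. A row lasts 1/12 s, in which the tool goes at most 41.7 mm and 7.16 degrees, less where a joint would pass 70% of its speed; a pose out of reach is approached as far as the arm can. A call with a number of a shift or a turn outside -1 to 1 is refused whole. A call with a gripper value outside its range is refused whole. OPENING is the finger opening in mm, from 0 to 85.4, set as the call begins (- or left out, the last holds). The fingers move at their own pace and stop on an object; FORCE is the grip in N (left out, the last holds). Time passes only in rows, so rows that repeat a pose let the fingers close. It gives the time, the measured TCP pose, the force, the opening and the grip force at its end, in the units of the state.
- bot.get_obs(): the state, without advancing time (a new reading comes with each control period).
- bot.get_image(name): name is "scene" or "top" or "wrist"; returns the picture (480x640x3 uint8, blue, green, red); there is no depth.
- bot.camera_params(name): a dict with "camera_matrix" (3x3 intrinsics, pixels), "rvec" (rotation vector, rad) and "tvec" (3), from world to camera coordinates, as OpenCV has them; the wrist camera has in their place "mount" (4x4, takes a point from camera to tool coordinates, whose origin is the TCP and whose axes are the flange's). Camera axes: x right, y down, z forward; pixel columns grow to the right and rows downward; lengths in m; the calibration is good to about 2 mm. A picture is of the moment at which its call begins: read the wrist's pose just before it. camera_params takes no time and is no camera call.
- bot.close_job(): hands the job in; it is judged then, once.
The state is a dict: "t": time; "joints": joint angles; "qd": joint speeds; "joint_torque": joint torques, N m; "ee_pos": TCP position; "tcp_rot": TCP orientation; "ft_force": force on the tool from outside, world axes, zero at the start; "wrist_torque": the same for the moment, N m; "gripper_width": finger opening in m; "gripper_force": force on a finger pad.
Only numpy, scipy, OpenCV 4.12 (cv2) and the standard library are available. Lean on these libraries where they do the work, as an engineer would, in place of code of your own. Each camera call takes 0.05 s, during which the arm holds its last target. There are 200 camera calls.

### The job

Squeeze the clamped barcode scanner's orange trigger well in, and let it spring back out, while the blue carton is still lying in front of the scanner; then put the carton flat on the bed of the taping jig, between the two lane lines with its long sides along them, and push its end squarely against the yellow sprung stop until the pointer stands in the green band. Keep it pressed steadily there for a good two seconds and finish while still holding it like that, so that a workmate can tape it; never drive the pointer into the red, and leave the other things on the bench alone.

Things in the scene. Friction and masses are not known exactly. Their poses are not given: they have to be found in the camera images.
- scanner: Grey barcode scanner with black pistol grip, clamped on its side, fixed. Origin on the bench under the squeeze point, z up. Grip along its x: x -59 to 45, y -8 to 18, z 29 to 55 mm, free air below it. Head (x 40 to 100, y -57 to 45, top z 69 mm) looks along -y; foot 6 mm high, x 28 to 128, y -45 to 45 mm.
- squeeze (a point): Point 42 mm above the bench, axes as the scanner's: centre of grip plus trigger when squeezed. The pair then spans y -18 to 18 mm; with the trigger out, y -33 to 18 mm. Take both from above, one finger each side along y; a hand centred here or up to 3 mm to the +y side squeezes the trigger right in; centred to the -y side it meets the rigid grip first.
- trigger (a joint): Orange trigger bar, 50 x 8 x 18 mm, on the -y side of the grip, hinged about the vertical at the head end, 40 mm in x from the squeeze point. 0 = released, 0.3 rad = fully in. Sprung: 2.5 N starts it, 8 N at the squeeze point brings it fully in; it springs back by itself. Above 0.17 counts as squeezed, below 0.08 as released.
- carton_center (a point): Centre of the carton: blue and white box, 60 x 90 x 45 mm (its x, y, z), 0.24 to 0.48 kg, lying flat on the bench in front of the scanner's window, its long (y) axis along the scanner's grip within 20 degrees. Grasp it from above across its 60 mm width (its x). Either end may go to the stop.
- carton: The same carton; origin at the centre of its underside, axes as above.
- jig: Taping jig, fixed. Origin on the bench in mid lane; x points at the stop, z up. Aluminium bed 6 mm high, x -100 to 170, y -75 to 75 mm; black lane lines at y -32 and 32 mm. Blue housing behind the stop (x 100 to 160, y -45 to 45, top z 54 mm) with a green and a red band on top, under the pointer that moves with the stop. A carton lying on the bed has its centre at z 28.5 mm.
- stop_rest (a point): Middle of the stop's front face when unpressed (this point stays fixed): x 50 mm in the jig's frame, 28.5 mm above the bench; axes as the jig's, so the stop is pushed back along +x.
- stop: The yellow stop plate, 80 mm wide (y), 10 mm thick, 10 to 54 mm above the bench, pointer up to 61 mm. Origin on the bench below its front face, axes as the jig's. It slides along the jig's x: its origin is at x 50 mm in the jig's frame at rest, 59 to 73 mm in the green band (middle 66), 79 mm where the red begins, 82 mm at the hard end. Spring 500 N/m, 2 N preload: 10 N at 66 mm.
- tub: Bystander: dark tub with a yellow screw lid, 66 mm across, 70 mm high; origin under its centre. Leave alone.
- white_box: Bystander: white carton 46 x 60 x 30 mm; origin under its centre. Leave alone.
- spool: Bystander: green line spool lying flat, 79 mm across, 22 mm high; origin under its centre. Leave alone.
Things that resemble listed ones, but are neither listed nor needed, are in the scene too. What is shaped like the carton but purple is not meant.

How it is judged:
By the outcome, as a careful person would: the job done as asked, in the order asked, and still so for the second after the job is handed in, while the arm keeps its last pose, push and grip.
It also fails if it takes over 54 s, if anything falls off the work surface, if the arm or the gripper's body presses on something with over 40 N, if the wrist force passes 120 N, or if a joint passes its speed limit or range.

## Working session

There is one attempt and no reset: what is moved stays moved. The work goes in short steps, Python scripts to look and compute and a shell command to move; the robot and the scene stay as the last step left them, time stands still between calls to the robot, and variables do not carry over. Pictures are saved under pics/ and viewed, at most 12 in all, crops included, and the job is handed in when it is done.

```bash
mkdir -p pics; python3 - <<'E'
from rig import bot
import cv2,numpy as np
o=bot.get_obs();print(o['t'],o['ee_pos'],o['tcp_rot'],o['gripper_width'])
ims=[]
for n in("scene","top"):
    im=bot.get_image(n);cv2.imwrite(f"pics/{n}0.png",im)
    p=bot.camera_params(n);R=cv2.Rodrigues(np.array(p['rvec']))[0];print(n,p['camera_matrix'],(-R.T@np.array(p['tvec']).ravel()).round(3))
print(bot.camera_params("wrist"))
E
```

```text
0.0 [0.21002356 0.58833477 0.2497104 ] [-3.14045308e+00  1.14032655e-04  2.79877629e+00] 0.08557999888623101
scene [[576.51413175   0.         319.97728294]
 [  0.         576.51413175 243.53842283]
 [  0.           0.           1.        ]] [-0.526 -0.859  1.041]
top [[578.71663276   0.         311.97819936]
 [  0.         578.71663276 245.73212071]
 [  0.           0.           1.        ]] [ 0.361 -0.117  1.609]
{'camera_matrix': array([[401.32595556,   0.        , 317.11458112],
       [  0.        , 401.32595556, 236.72097074],
       [  0.        ,   0.        ,   1.        ]]), 'mount': array([[-9.10462459e-05, -9.63939005e-01, -2.66123252e-01,
         6.83198258e-02],
       [ 9.99999808e-01,  7.51907217e-05, -6.14472792e-04,
         2.62311464e-04],
       [ 6.12324291e-04, -2.66123257e-01,  9.63938814e-01,
        -1.24862011e-01],
       [ 0.00000000e+00,  0.00000000e+00,  0.00000000e+00,
         1.00000000e+00]])}
```

View pics/scene0.png

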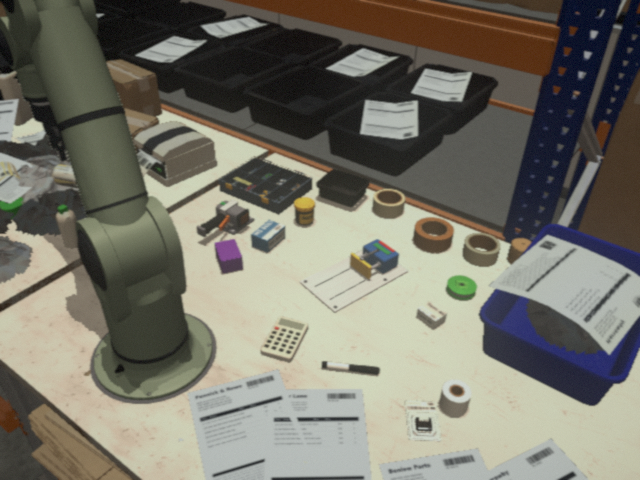

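View pics/top0.png

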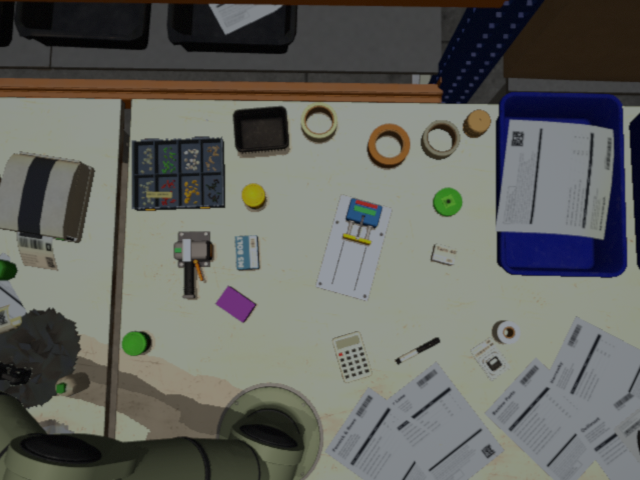

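The scene and top views show the scanner in the top view at about (192,265), with its trigger at (200,270). The blue and white carton is at (247,252), the purple decoy at (236,304), the tub at (254,196) and the jig at (355,247) with its stop at (357,239). I'll enlarge the top view and do a first triangulation.

```bash
cat > h.py <<'E'
import cv2,numpy as np
from rig import bot
from scipy.spatial.transform import Rotation as Ro
def cam(n,pose=None):
    p=bot.camera_params(n);K=np.array(p['camera_matrix'])
    if n!='wrist':
        R=cv2.Rodrigues(np.array(p['rvec']))[0];return K,R.T,-R.T@np.array(p['tvec']).ravel()
    M=np.array(p['mount']);R=Ro.from_euler('xyz',pose[1]).as_matrix()
    return K,R@M[:3,:3],R@M[:3,3]+pose[0]
def ray(c,uv):
    K,R,C=c;d=R@np.linalg.inv(K)@np.array([uv[0],uv[1],1.]);return C,d/np.linalg.norm(d)
def onz(c,uv,z):
    C,d=ray(c,uv);return C+d*(z-C[2])/d[2]
def tri(rs):
    A=sum(np.eye(3)-np.outer(d,d) for C,d in rs);b=sum((np.eye(3)-np.outer(d,d))@C for C,d in rs)
    X=np.linalg.solve(A,b);return X,[np.linalg.norm(np.cross(X-C,d)) for C,d in rs]
def blobs(im,lo,hi,amin=8):
    m=cv2.inRange(cv2.cvtColor(im,cv2.COLOR_BGR2HSV),lo,hi)
    n,l,s,c=cv2.connectedComponentsWithStats(m)
    return [(s[i,4],c[i].round(1).tolist(),s[i,:4].tolist()) for i in range(1,n) if s[i,4]>=amin],m
def wshot(name):
    o=bot.get_obs();im=bot.get_image('wrist');cv2.imwrite(f'pics/{name}.png',im)
    np.save(f'pics/{name}.npy',np.array([o['ee_pos'],o['tcp_rot']]));return im,(np.array(o['ee_pos']),np.array(o['tcp_rot']))
E
python3 - <<'E'
from h import *
t=cv2.imread('pics/top0.png');s=cv2.imread('pics/scene0.png')
a=cv2.resize(t[180:305,160:400],None,fx=3.3,fy=3.3,interpolation=cv2.INTER_CUBIC)
cv2.imwrite('pics/crop0.png',a)
for n,im,w in(('top',t,(slice(180,310),slice(160,400))),('scene',s,(slice(180,310),slice(190,420)))):
    for nm,lo,hi in(('yellow',(20,130,100),(32,255,255)),('orange',(8,150,80),(19,255,255)),('blue',(95,90,60),(122,255,255))):
        m=np.zeros_like(im);m[w]=im[w];print(n,nm,blobs(m,lo,hi)[0])
ct,cs=cam('top'),cam('scene')
X=onz(ct,(247,252),.045);print('carton',X)
for uv in((200,270),(192,268)):print(onz(ct,uv,.042))
print('stop',onz(ct,(357,239),.054))
E
```

```text
top yellow [(np.int32(10), [185.8, 183.5], [185, 182, 3, 4]), (np.int32(418), [252.9, 194.9], [242, 184, 23, 23]), (np.int32(38), [188.5, 192.5], [185, 189, 10, 8]), (np.int32(15), [186.3, 200.1], [185, 198, 4, 5]), (np.int32(14), [204.1, 207.4], [201, 207, 8, 2]), (np.int32(43), [349.2, 236.4], [343, 234, 14, 6]), (np.int32(38), [364.3, 240.5], [358, 238, 13, 6])]
top orange [(np.int32(62), [198.1, 269.5], [193, 260, 10, 20])]
top blue [(np.int32(424), [363.2, 214.4], [346, 199, 36, 28]), (np.int32(191), [245.2, 253.7], [237, 237, 13, 33])]
scene yellow [(np.int32(184), [303.8, 203.0], [294, 198, 20, 12]), (np.int32(57), [361.7, 261.3], [352, 254, 19, 14])]
scene orange [(np.int32(11), [301.3, 208.6], [297, 207, 10, 3]), (np.int32(37), [223.7, 221.2], [219, 216, 10, 11])]
scene blue [(np.int32(64), [370.9, 246.1], [365, 241, 13, 10]), (np.int32(120), [384.7, 255.4], [375, 251, 22, 10])]
carton [0.49846448 0.06951331 0.045     ]
[0.44776674 0.19612984 0.042     ]
[0.45286212 0.21805452 0.042     ]
stop [ 0.53748093 -0.22808207  0.054     ]
```

View pics/crop0.png

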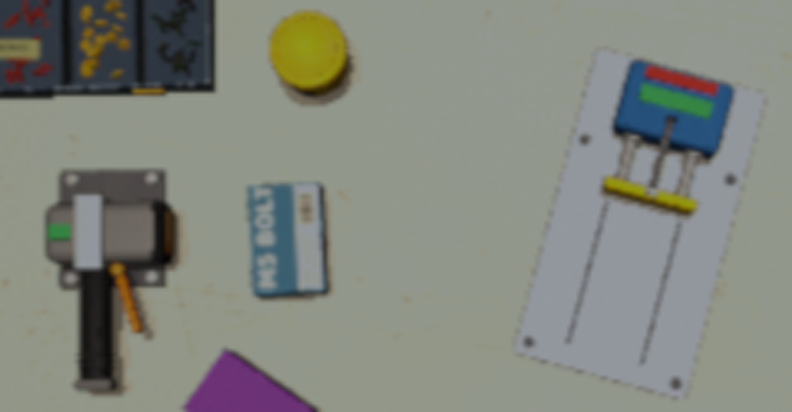

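```bash
cat >> h.py <<'E'
def go(x,y,z,yaw):
    "row values (tool shift /250mm, turn /60deg) from the measured pose to a pointing-down pose"
    o=bot.get_obs();R=Ro.from_euler('xyz',o['tcp_rot']);T=Ro.from_euler('xyz',[np.pi,0,yaw])
    s=R.inv().apply(np.array([x,y,z])-o['ee_pos'])/.25;r=(R.inv()*T).as_rotvec()/np.radians(60)
    print('GO',s.round(3),r.round(3),'min rows',round(max(np.linalg.norm(s)*250/41.7,np.linalg.norm(r)*60/7.16),1))
E
python3 - <<'E'
from h import *
c=cam('top')
f=lambda u,v,z:onz(c,(160+(u+.5)/3.3-.5,180+(v+.5)/3.3-.5),z)
print('sq',f(103,314,.05),'grip',f(95,385,.055),f(97,275,.055))
print('carton',[f(*p,.045)[:2].round(3) for p in((248,186),(322,183),(328,292),(254,296))])
l=[f(604,205,.006),f(568,343,.006),f(679,225,.006),f(642,364,.006)];print('lanes',*[a[:2].round(4) for a in l])
for a,b in((0,1),(2,3)):d=l[a]-l[b];print(np.degrees(np.arctan2(d[1],d[0])))
print('stop',f(604,185,.054),f(696,206,.054))
go(.43,.19,.25,np.pi)
E
```

```text
sq [0.43398492 0.21874038 0.05      ] grip [0.37604533 0.22204984 0.055     ] [0.4655013  0.22373323 0.055     ]
carton [array([0.542, 0.104]), array([0.545, 0.043]), array([0.455, 0.036]), array([0.451, 0.096])]
lanes [ 0.5345 -0.1917] [ 0.4178 -0.1628] [ 0.5185 -0.2551] [ 0.4012 -0.2249]
-13.922346718272292
-14.426013149540742
stop [ 0.54584322 -0.18930233  0.054     ] [ 0.52967558 -0.26475915  0.054     ]
GO [-1.364e+00 -1.205e+00  1.000e-03] [-0.001 -0.    -0.327] min rows 10.9
```

```bash
python3 -m handwheel '[[-0.7,-0.6,0,0,0,-0.327],[-0.7,-0.6,0,0,0,-0.327],[-0.7,-0.6,0,0,0,-0.327],[-0.7,-0.6,0,0,0,-0.327],[-0.7,-0.6,0,0,0,-0.327],[-0.7,-0.6,0,0,0,-0.327],[-0.7,-0.6,0,0,0,-0.327]]' 85; python3 - <<'E'
from h import *
go(.43,.19,.25,np.pi)
E
```

```text
t: 0.68
ee_pos: [0.3273, 0.3839, 0.2504]
tcp_rot: [-3.14, 0.001, 3.135]
ft_force: [0.4, 0.2, -0.1]
gripper_width: 0.085
gripper_force: 0.0
GO [-0.416 -0.773  0.003] [-0.002  0.001 -0.006] min rows 5.3
```

```bash
python3 -m handwheel '[[-0.42,-0.77,0,0,0,-0.006],[-0.42,-0.77,0,0,0,-0.006],[-0.42,-0.77,0,0,0,-0.006],[-0.42,-0.77,0,0,0,-0.006],[-0.42,-0.77,0,0,0,-0.006],[-0.42,-0.77,0,0,0,-0.006],[-0.42,-0.77,0,0,0,-0.006],[-0.42,-0.77,0,0,0,-0.006]]'; python3 - <<'E'
from h import *
im,p=wshot('w1');print(p)
E
```

```text
t: 1.35
ee_pos: [0.4294, 0.1959, 0.2502]
tcp_rot: [3.142, -0.0, -3.137]
ft_force: [-0.1, 1.0, 0.6]
gripper_width: 0.0849
gripper_force: 0.0
(array([0.42943195, 0.19592353, 0.25020074]), array([ 3.14153539e+00, -2.73112240e-04, -3.13686670e+00]))
```

View pics/w1.png

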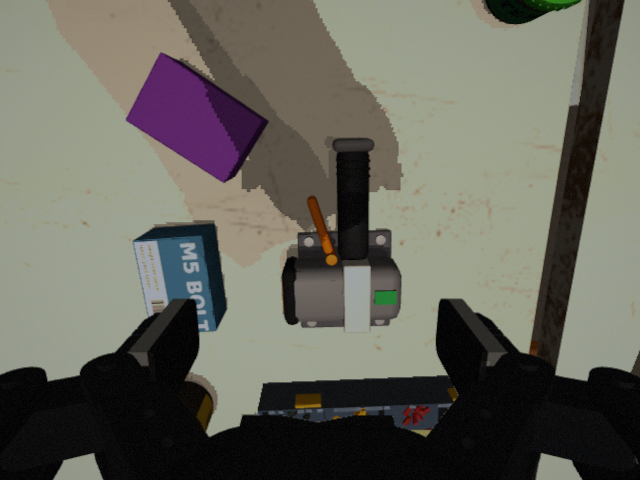

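The wrist view shows the grip along u≈353 (edges 338 and 369) with its end at v≈140. The trigger runs from (312,200) to (332,260), and the carton's near top corners are at about (137,241) and (205,237). I'll triangulate these against the top view.

```bash
python3 - <<'E'
from h import *
w=cv2.imread('pics/w1.png');a=np.load('pics/w1.npy');cw=cam('wrist',a);ct=cam('top');cs=cam('scene')
B=blobs(w[180:275,290:345],(5,120,60),(20,255,255))[0];print(B)
b=max(B);uvo=(b[1][0]+290,b[1][1]+180)
cr=lambda u,v:(160+(u+.5)/3.3-.5,180+(v+.5)/3.3-.5)
for n,uw,ut in(('trig',uvo,(198.1,269.5)),('c-y',(137,241),cr(328,292)),('c+y',(205,237),cr(254,296)),('gripend',(353,141),cr(95,388))):
    X,e=tri([ray(cw,uw),ray(ct,ut)]);print(n,X.round(4),np.round(e,4))
X,e=tri([ray(cw,uvo),ray(ct,(198.1,269.5)),ray(cs,(223.7,221.2))]);print('trig3',X.round(4),np.round(e,4))
for uv in((338,170),(369,170),(338,230),(369,230)):print('grip edge',onz(cw,uv,.042).round(4))
for uv in((353,139),(344,262),(312,200),(332,262)):print(onz(cw,uv,.05).round(4))
g=cv2.cvtColor(w,cv2.COLOR_BGR2GRAY);print(g[200,325:385].tolist())
E
```

```text
[(np.int32(713), [31.6, 50.7], [17, 16, 31, 70])]
trig [0.4485 0.2009 0.0412] [0.0008 0.0008]
c-y [0.4575 0.0374 0.0359] [0.002 0.002]
c+y [0.453  0.0981 0.0387] [0.0019 0.0019]
gripend [0.3733 0.2254 0.0387] [0.0005 0.0005]
trig3 [0.4477 0.2002 0.0476] [0.0014 0.0011 0.0004]
grip edge [0.396  0.2134 0.042 ]
grip edge [0.3959 0.2389 0.042 ]
grip edge [0.447  0.2143 0.042 ]
grip edge [0.4469 0.2409 0.042 ]
[0.3709 0.2243 0.05  ]
[0.4732 0.2195 0.05  ]
[0.4197 0.1921 0.05  ]
[0.4732 0.2093 0.05  ]
[82, 85, 83, 83, 84, 84, 83, 85, 83, 84, 81, 71, 30, 3, 7, 9, 8, 5, 7, 6, 10, 11, 6, 14, 13, 8, 12, 8, 11, 7, 7, 8, 4, 8, 10, 11, 7, 6, 4, 10, 8, 5, 11, 51, 119, 160, 161, 161, 160, 161, 160, 161, 161, 160, 161, 160, 160, 162, 160, 162]
```

```bash
python3 -m handwheel '[[-0.006,0.104,0.1,0,0,-0.02],[-0.006,0.104,0.25,0,0,-0.02],[-0.006,0.104,0.41,0,0,-0.02],[-0.006,0.104,0.55,0,0,-0.02],[-0.006,0.104,0.65,0,0,-0.02],[-0.006,0.104,0.72,0,0,-0.02],[-0.006,0.104,0.78,0,0,-0.02],[-0.006,0.104,0.83,0,0,-0.02],[-0.006,0.104,0.83,0,0,-0.02],[-0.006,0.104,0.83,0,0,-0.02]]' 85 20; python3 - <<'E'
from h import *
im,p=wshot('w2');print(p)
E
```

```text
t: 2.23
ee_pos: [0.4299, 0.223, 0.0425]
tcp_rot: [-3.141, -0.001, -3.113]
ft_force: [0.3, -0.9, 0.3]
gripper_width: 0.0847
gripper_force: 0.0
(array([0.42992038, 0.22296438, 0.04252734]), array([-3.14135177e+00, -1.30296283e-03, -3.11300980e+00]))
```

View pics/w2.png

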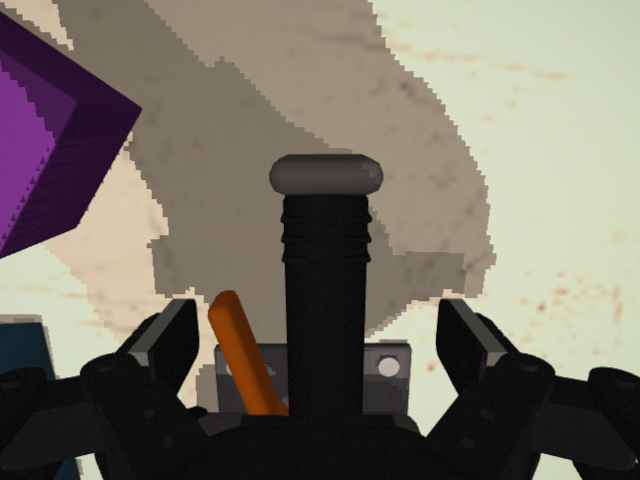

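The trigger (210–285, 290–410) and grip (centre u≈327) both lie between the fingers. The hand is centred about 1.7 mm to the +y side of the squeeze point, as wanted, so I'll squeeze.

```bash
python3 -m handwheel '[[0,0,0,0,0,0],[0,0,0,0,0,0],[0,0,0,0,0,0],[0,0,0,0,0,0],[0,0,0,0,0,0],[0,0,0,0,0,0],[0,0,0,0,0,0],[0,0,0,0,0,0],[0,0,0,0,0,0],[0,0,0,0,0,0],[0,0,0,0,0,0],[0,0,0,0,0,0]]' 34 25; python3 - <<'E'
from h import *
im,p=wshot('w3');print(p);print(blobs(im[280:420,190:330],(5,120,40),(20,255,255))[0])
E
```

```text
t: 3.28
ee_pos: [0.4307, 0.221, 0.0433]
tcp_rot: [-3.141, -0.0, -3.116]
ft_force: [-1.8, -8.9, 10.4]
gripper_width: 0.0352
gripper_force: 24.6
(array([0.4307468 , 0.22097657, 0.04329775]), array([-3.14051531e+00, -1.95317177e-04, -3.11552076e+00]))
[(np.int32(3523), [86.9, 70.1], [71, 2, 34, 136])]
```

View pics/w3.png

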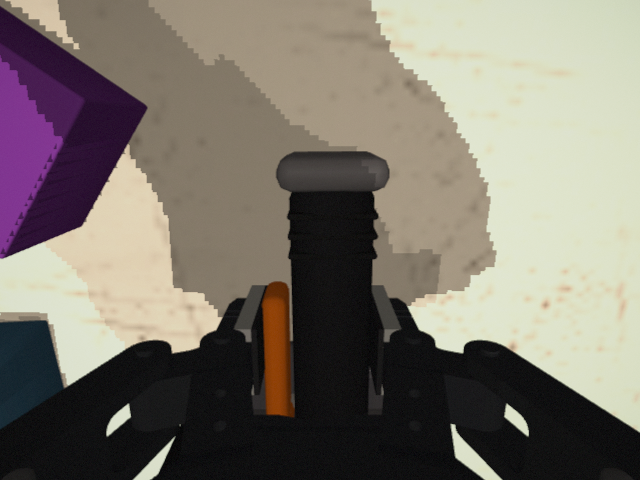

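The trigger (u 264–290) now lies parallel against the grip at an opening of 35 mm, so it is fully in. I'll release it.

```bash
python3 -m handwheel '[[0,0,0,0,0,0],[0,0,0,0,0,0],[0,0,0,0,0,0],[0,0,0,0,0,0],[0,0,0,0,0,0],[0,0,0,0,0,0],[0,0,0,0,0,0],[0,0,0,0,0,0],[0,0,0,0,0,0]]' 85; python3 - <<'E'
from h import *
im,p=wshot('w4');print(p);print(blobs(im[280:420,190:330],(5,120,40),(20,255,255))[0])
w=cv2.imread('pics/w2.png');print(blobs(w[280:420,190:330],(5,120,40),(20,255,255))[0])
go(.431,.222,.2,np.pi)
E
```

```text
t: 4.08
ee_pos: [0.4307, 0.2221, 0.0428]
tcp_rot: [3.142, -0.0, -3.115]
ft_force: [0.3, 0.0, -1.0]
gripper_width: 0.0852
gripper_force: 0.0
(array([0.43073513, 0.22205039, 0.04279848]), array([ 3.14156657e+00, -1.39627645e-05, -3.11468767e+00]))
[(np.int32(4567), [57.0, 75.1], [21, 8, 81, 129])]
[(np.int32(4515), [53.6, 76.1], [18, 10, 81, 127])]
GO [-0.001 -0.    -0.629] [ 0.    -0.     0.026] min rows 3.8
```

The trigger has sprung back to where it was before the squeeze. Next I'll lift and move above the carton.

```bash
python3 -m handwheel '[[0,0,-0.1,0,0,0],[0,0,-0.25,0,0,0],[0,0,-0.41,0,0,0],[-0.05,-0.1,-0.5,0,0,0],[-0.1,-0.24,-0.56,0,0,0],[-0.16,-0.38,-0.6,0,0,0],[-0.22,-0.5,-0.6,0,0,0],[-0.27,-0.61,-0.6,0,0,0],[-0.27,-0.61,-0.6,0,0,0],[-0.27,-0.61,-0.6,0,0,0]]'; python3 - <<'E'
from h import *
im,p=wshot('w5');print(p)
E
```

```text
t: 4.97
ee_pos: [0.5027, 0.0698, 0.1928]
tcp_rot: [-3.141, 0.0, -3.118]
ft_force: [0.1, 0.9, 0.6]
gripper_width: 0.0848
gripper_force: 0.0
(array([0.50265976, 0.06978113, 0.19275425]), array([-3.14132177e+00,  2.11611537e-05, -3.11792298e+00]))
```

View pics/w5.png

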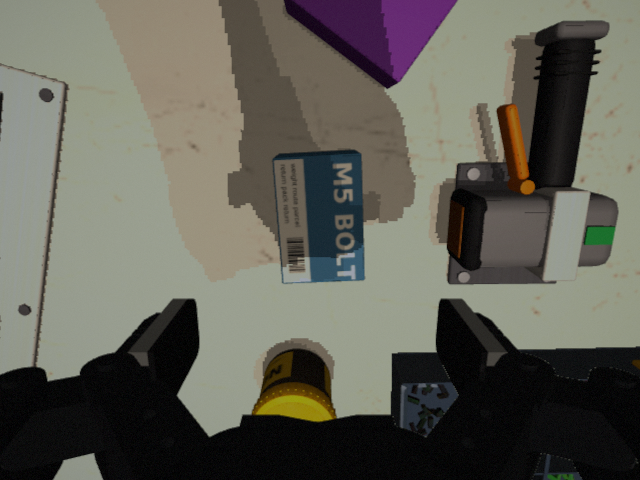

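The top-face corners of the carton are at (274,160), (361,157), (364,281) and (281,283). I'll triangulate them against the earlier views.

```bash
python3 - <<'E'
from h import *
c5=cam('wrist',np.load('pics/w5.npy'));c1=cam('wrist',np.load('pics/w1.npy'))
for a,b in(((274,160),(137,241)),((361,157),(205,237))):
    X,e=tri([ray(c5,a),ray(c1,b)]);print(X.round(4),np.round(e,4))
P=np.array([onz(c5,u,.045)[:2] for u in((274,160),(361,157),(364,281),(281,283))])
print(P.round(4),P.mean(0).round(4),[np.linalg.norm(P[i]-P[i-1]).round(4) for i in range(4)])
d=P[2]+P[3]-P[0]-P[1];y=np.arctan2(d[1],d[0]);print('yaw deg',np.degrees(y))
go(*P.mean(0),.032,np.pi+y)
E
```

```text
[0.4578 0.0399 0.0403] [0.0004 0.0004]
[0.4543 0.0991 0.0394] [0.0002 0.0002]
[[0.4571 0.0402]
 [0.4538 0.0983]
 [0.5422 0.1052]
 [0.5453 0.0449]] [0.4996 0.0722] [np.float64(0.0883), np.float64(0.0582), np.float64(0.0887), np.float64(0.0604)]
yaw deg 3.7250487786120665
GO [0.01  0.004 0.643] [ 0.    -0.    -0.037] min rows 3.9
```

```bash
python3 -m handwheel '[[0.01,0.005,0.12,0,0,-0.037],[0.01,0.005,0.27,0,0,-0.037],[0.01,0.005,0.41,0,0,-0.037],[0.01,0.005,0.51,0,0,-0.037],[0.01,0.005,0.58,0,0,-0.037],[0.01,0.005,0.62,0,0,-0.037],[0.01,0.005,0.64,0,0,-0.037],[0.01,0.005,0.64,0,0,-0.037],[0.01,0.005,0.64,0,0,-0.037]]'; python3 -m handwheel '[[0,0,0,0,0,0],[0,0,0,0,0,0],[0,0,0,0,0,0],[0,0,0,0,0,0],[0,0,0,0,0,0],[0,0,0,0,0,0],[0,0,0,0,0,0],[0,0,0,0,0,0]]' 50 50
```

```text
t: 5.77
ee_pos: [0.5001, 0.073, 0.0335]
tcp_rot: [3.141, 0.001, -3.075]
ft_force: [-0.3, -0.9, 0.9]
gripper_width: 0.0853
gripper_force: 0.0
t: 6.43
ee_pos: [0.5003, 0.0727, 0.0339]
tcp_rot: [3.141, 0.002, -3.076]
ft_force: [-1.2, -0.6, 12.9]
gripper_width: 0.0597
gripper_force: 51.8
```

```bash
python3 - <<'E'
from h import *
go(.47,-.085,.16,np.pi-.2475)
E
```

```text
GO [ 0.162 -0.621 -0.505] [0.    0.001 0.299] min rows 4.9
```

```bash
python3 -m handwheel '[[0,0,-0.06,0,0,0],[0,0,-0.18,0,0,0],[0,0,-0.33,0,0,0],[0.04,-0.08,-0.45,0,0,0.05],[0.08,-0.2,-0.5,0,0,0.12],[0.12,-0.33,-0.5,0,0,0.19],[0.16,-0.46,-0.5,0,0,0.26],[0.16,-0.56,-0.5,0,0,0.3],[0.16,-0.62,-0.5,0,0,0.3],[0.16,-0.62,-0.5,0,0,0.3],[0.16,-0.62,-0.5,0,0,0.3]]'; python3 - <<'E'
from h import *
im,p=wshot('w6');print(p)
t=bot.get_image('top');cv2.imwrite('pics/top6.png',t)
E
```

```text
t: 7.35
ee_pos: [0.4699, -0.0852, 0.1581]
tcp_rot: [3.141, 0.0, 2.892]
ft_force: [-0.2, -0.2, -3.3]
gripper_width: 0.0595
gripper_force: 57.0
(array([ 0.46993826, -0.08524677,  0.15814841]), array([3.14142402e+00, 4.70645975e-04, 2.89160295e+00]))
```

View pics/w6.png

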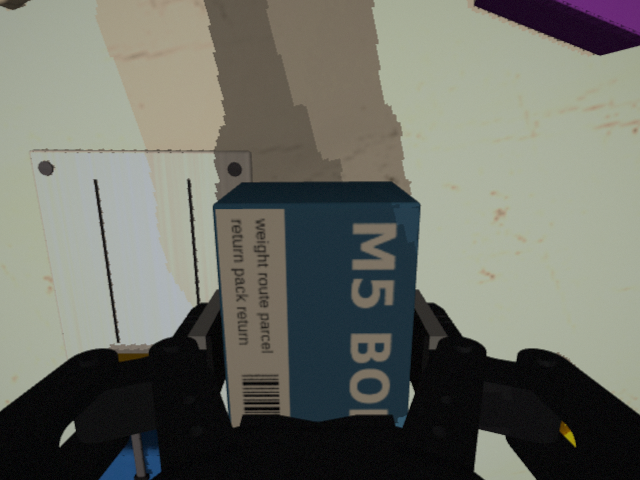

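The jig's near edge runs from (31,151) to (251,152). The lane lines run from (96,180) to (118,342) and from (189,180) to (198,305), with the stop at about (130,350). The carton is held square.

```bash
python3 - <<'E'
from h import *
c6=cam('wrist',np.load('pics/w6.npy'));ct=cam('top')
cr=lambda u,v:(160+(u+.5)/3.3-.5,180+(v+.5)/3.3-.5)
for a,b in(((96,180),cr(642,364)),((189,180),cr(568,343)),((46,168),cr(675,383)),((234,170),cr(529,342))):
    X,e=tri([ray(c6,a),ray(ct,b)]);print('tri',X.round(4),np.round(e,4))
f=lambda u,v,z=.006:onz(c6,(u,v),z)[:2]
L=[f(96,180),f(118,342),f(189,180),f(198,305)]
for i in(0,2):d=L[i+1]-L[i];print('lane',L[i].round(4),L[i+1].round(4),np.degrees(np.arctan2(d[1],d[0])))
E1,E2=f(31,151),f(251,152);d=E2-E1;print('edge',E1,E2,np.linalg.norm(d),np.degrees(np.arctan2(d[1],d[0]))-90)
a=np.radians(-14.2);ux=np.array([np.cos(a),np.sin(a)]);uy=np.array([-ux[1],ux[0]])
print('lane y coords',[(p@uy).round(4) for p in L],'edge mid y',((E1+E2)/2@uy).round(4),'edge x',(E1@ux).round(4),(E2@ux).round(4))
l=[ (.5345,-.1917),(.4178,-.1628),(.5185,-.2551),(.4012,-.2249)]
print('top lanes',[(np.array(p)@uy).round(4) for p in l])
s=np.array([(.5458,-.1893),(.5297,-.2648)]);print('stop top view',(s@ux).round(4),(s@uy).round(4))
# bed near corners in the top view
for q in((515,353),(684,398)):p=onz(ct,cr(*q),.006)[:2];print('top edge',(p@ux).round(4),(p@uy).round(4))
print('stop top edge wrist',(onz(c6,(130,345),.054)[:2]@ux).round(4))
o=np.array(bot.get_obs()['ee_pos'])[:2];print('tcp',o@ux,o@uy)
E
```

```text
tri [ 0.4011 -0.2249  0.0057] [0.0001 0.0001]
tri [ 0.4173 -0.1628  0.0054] [0.0005 0.0005]
tri [ 0.3854 -0.2522  0.0097] [0.0003 0.0003]
tri [ 0.418  -0.1301  0.0079] [0.0001 0.0001]
lane [ 0.401  -0.2247] [ 0.5217 -0.257 ] -14.949553385233108
lane [ 0.4168 -0.1626] [ 0.5074 -0.187 ] -15.071921498675128
edge [ 0.37182673 -0.25969754] [ 0.40928477 -0.11571105] 0.1487790767523272 -14.582251224361826
lane y coords [np.float64(-0.1195), np.float64(-0.1211), np.float64(-0.0554), np.float64(-0.0568)] edge mid y -0.0862 edge x 0.4242 0.4252
top lanes [np.float64(-0.0547), np.float64(-0.0553), np.float64(-0.1201), np.float64(-0.1196)]
stop top view [0.5756 0.5785] [-0.0496 -0.1268]
top edge 0.4253 -0.0146
top edge 0.4258 -0.1606
stop top edge wrist 0.5431
tcp 0.4762675366152794 0.03391894113888615
```

```bash
python3 - <<'E'
from h import *
go(.4626,-.2079,.046,np.pi-.2548)
E
```

```text
GO [-0.093 -0.488  0.448] [0.    0.    0.007] min rows 4.0
```

```bash
python3 -m handwheel '[[-0.02,-0.08,0,0,0,0.007],[-0.04,-0.2,0,0,0,0.007],[-0.07,-0.33,0,0,0,0.007],[-0.09,-0.43,0,0,0,0.007],[-0.093,-0.488,0.05,0,0,0.007],[-0.093,-0.488,0.16,0,0,0.007],[-0.093,-0.488,0.28,0,0,0.007],[-0.093,-0.488,0.37,0,0,0.007],[-0.093,-0.488,0.42,0,0,0.007],[-0.093,-0.488,0.44,0,0,0.007],[-0.093,-0.488,0.44,0,0,0.007],[-0.093,-0.488,0.44,0,0,0.007]]'; python3 - <<'E'
from h import *
im,p=wshot('w7');print(p)
s=bot.get_image('scene');cv2.imwrite('pics/s7.png',s)
a=cv2.resize(s[210:320,280:430],None,fx=3,fy=3,interpolation=cv2.INTER_CUBIC)
c=np.zeros((480,800,3),np.uint8);c[:330,350:]=a;c[:262,:350]=cv2.resize(im,(350,262));cv2.imwrite('pics/c7.png',c)
E
```

```text
t: 8.45
ee_pos: [0.463, -0.2083, 0.0483]
tcp_rot: [3.142, 0.0, 2.887]
ft_force: [0.7, -0.3, -2.1]
gripper_width: 0.0592
gripper_force: 56.9
(array([ 0.4630193 , -0.20830496,  0.04834832]), array([3.14150316e+00, 4.26224211e-04, 2.88651376e+00]))
```

View pics/c7.png

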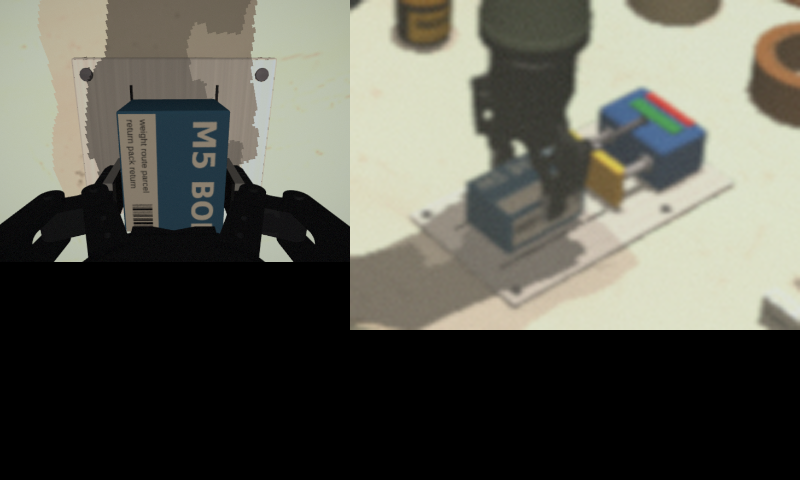

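The carton is square in the lane, with lane-line midpoint and carton midpoint both at about u 174, and just short of the stop. I'll lower it onto the bed.

```bash
python3 -m handwheel '[[0,0,0.01,0,0,0],[0,0,0.02,0,0,0],[0,0,0.027,0,0,0],[0,0,0.027,0,0,0],[0,0,0.027,0,0,0],[0,0,0.027,0,0,0]]'
```

```text
t: 9.05
ee_pos: [0.4626, -0.2088, 0.0411]
tcp_rot: [-3.142, -0.0, 2.886]
ft_force: [-0.4, 0.4, -3.8]
gripper_width: 0.0592
gripper_force: 56.9
```

```bash
python3 -m handwheel '[[0,0,0.005,0,0,0],[0,0,0.008,0,0,0],[0,0,0.008,0,0,0],[0,0,0.008,0,0,0],[0,0,0.008,0,0,0],[0,0,0.008,0,0,0]]'
```

```text
t: 9.55
ee_pos: [0.4627, -0.2088, 0.0399]
tcp_rot: [3.142, 0.001, 2.886]
ft_force: [-5.5, 2.2, 22.7]
gripper_width: 0.0594
gripper_force: 60.0
```

```bash
python3 -m handwheel '[[0,0.004,-0.004,0,0,0],[-0.02,0.004,-0.004,0,0,0],[-0.05,0.004,-0.004,0,0,0],[-0.08,0.004,-0.004,0,0,0],[-0.11,0.004,-0.004,0,0,0],[-0.13,0.004,-0.004,0,0,0],[-0.145,0.004,-0.004,0,0,0],[-0.15,0.004,-0.004,0,0,0],[-0.15,0.004,-0.004,0,0,0],[-0.15,0.004,-0.004,0,0,0],[-0.15,0.004,-0.004,0,0,0]]'; python3 - <<'E'
from h import *
im,p=wshot('w8')
s=bot.get_image('scene');cv2.imwrite('pics/s8.png',s);t=bot.get_image('top');cv2.imwrite('pics/t8.png',t)
o=bot.get_obs();print(o['ee_pos'],o['ft_force'])
c=np.zeros((560,800,3),np.uint8);c[:320,:440]=cv2.resize(s[220:300,320:430],None,fx=4,fy=4,interpolation=cv2.INTER_CUBIC)
c[:320,440:760]=cv2.resize(t[185:265,320:400],None,fx=4,fy=4,interpolation=cv2.INTER_CUBIC)
c[320:560,:320]=cv2.resize(im,(320,240));cv2.imwrite('pics/c8.png',c)
E
```

```text
t: 10.47
ee_pos: [0.4981, -0.217, 0.04]
tcp_rot: [3.141, -0.003, 2.885]
ft_force: [-10.1, 3.2, 11.5]
gripper_width: 0.0593
gripper_force: 58.9
[ 0.49810192 -0.21697652  0.03996407] [-9.98133959  3.33997144 10.54429916]
```

View pics/c8.png

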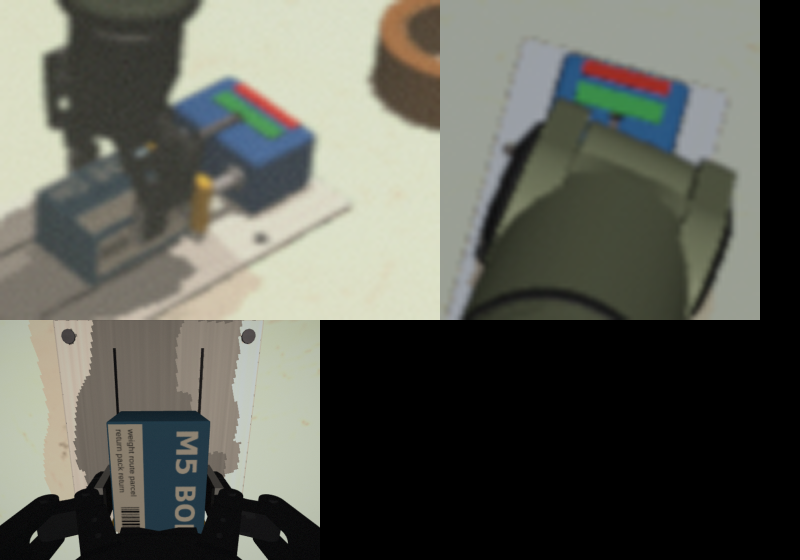

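The pointer is at the near edge of the green band. The carton's end meets the stop and it sits centred between the lines (about 118 and 201 px). I'll push about 9 mm more.

```bash
python3 -m handwheel '[[-0.008,0,-0.001,0,0,0],[-0.016,0,-0.001,0,0,0],[-0.024,0,-0.001,0,0,0],[-0.031,0,-0.001,0,0,0],[-0.036,0,-0.001,0,0,0],[-0.036,0,-0.001,0,0,0],[-0.036,0,-0.001,0,0,0],[-0.036,0,-0.001,0,0,0],[-0.036,0,-0.001,0,0,0]]'; python3 - <<'E'
from h import *
im,p=wshot('w9')
s=bot.get_image('scene');cv2.imwrite('pics/s9.png',s);t=bot.get_image('top');cv2.imwrite('pics/t9.png',t)
o=bot.get_obs();print(o['t'],o['ee_pos'],o['ft_force'],o['tcp_rot'])
a=np.radians(-14.6);print('x y',o['ee_pos'][:2]@np.array([[np.cos(a),-np.sin(a)],[np.sin(a),np.cos(a)]]))
c=np.zeros((590,800,3),np.uint8);c[:350,:400]=cv2.resize(s[220:270,360:417],(400,350),interpolation=cv2.INTER_CUBIC)
c[:350,400:]=cv2.resize(t[193:228,340:380],(400,350),interpolation=cv2.INTER_CUBIC)
c[350:590,:320]=cv2.resize(im,(320,240));cv2.imwrite('pics/c9.png',c)
E
```

```text
t: 11.37
ee_pos: [0.506, -0.219, 0.04]
tcp_rot: [3.141, -0.005, 2.885]
ft_force: [-15.2, 5.2, 12.1]
gripper_width: 0.0594
gripper_force: 59.0
11.5167 [ 0.50601659 -0.21902336  0.04002326] [-14.30706243   4.55798175  12.3521121 ] [ 3.14121099 -0.00447026  2.88519067]
x y [ 0.54488597 -0.08439963]
```

View pics/c9.png

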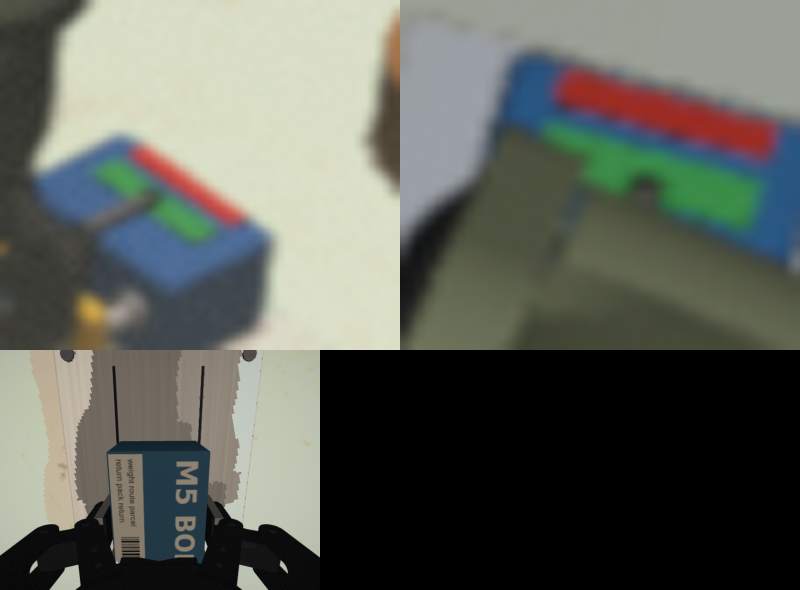

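The pointer tip is in the middle of the green band, clear of the red. I'll hold there.

```bash
H='see rows'; python3 -m handwheel '[[0,0,0,0,0,0],[0,0,0,0,0,0],[0,0,0,0,0,0],[0,0,0,0,0,0],[0,0,0,0,0,0],[0,0,0,0,0,0],[0,0,0,0,0,0],[0,0,0,0,0,0],[0,0,0,0,0,0],[0,0,0,0,0,0],[0,0,0,0,0,0],[0,0,0,0,0,0]]'; python3 -m handwheel '[[0,0,0,0,0,0],[0,0,0,0,0,0],[0,0,0,0,0,0],[0,0,0,0,0,0],[0,0,0,0,0,0],[0,0,0,0,0,0],[0,0,0,0,0,0],[0,0,0,0,0,0],[0,0,0,0,0,0],[0,0,0,0,0,0],[0,0,0,0,0,0],[0,0,0,0,0,0]]';  python3 -m handwheel '[[0,0,0,0,0,0],[0,0,0,0,0,0],[0,0,0,0,0,0],[0,0,0,0,0,0],[0,0,0,0,0,0],[0,0,0,0,0,0],[0,0,0,0,0,0],[0,0,0,0,0,0],[0,0,0,0,0,0],[0,0,0,0,0,0],[0,0,0,0,0,0],[0,0,0,0,0,0]]'; python3 - <<'E'
from h import *
s=bot.get_image('scene').astype(int);d=abs(s-cv2.imread('pics/s9.png'))[220:270,360:417];print('change in pointer crop',d.mean(),d.max())
print(bot.close_job())
E
```

```text
t: 12.52
ee_pos: [0.506, -0.219, 0.04]
tcp_rot: [3.141, -0.004, 2.885]
ft_force: [-14.8, 4.6, 12.0]
gripper_width: 0.0593
gripper_force: 59.0
t: 13.52
ee_pos: [0.506, -0.219, 0.04]
tcp_rot: [3.141, -0.004, 2.885]
ft_force: [-14.3, 5.0, 11.4]
gripper_width: 0.0592
gripper_force: 59.0
t: 14.52
ee_pos: [0.506, -0.219, 0.04]
tcp_rot: [3.141, -0.005, 2.885]
ft_force: [-14.7, 6.0, 12.2]
gripper_width: 0.0593
gripper_force: 59.0
change in pointer crop 1.3412865497076023 9
the job is handed in; nothing more can be done
None
```

I squeezed the trigger fully in and let it spring back, then laid the carton between the lane lines and pressed it against the stop with the pointer mid-green, held it there for about 3 s, and handed the job in at about 14.5 s while still holding it.

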